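# Close the boiler of the espresso maker

## Task

The boiler of the espresso maker has been filled, but its cap only lies loosely on top of the filler neck's thread and the steam knob is still open. Keeping the cap level, turn it backwards (anticlockwise from above) until its thread drops into place, then screw it down clockwise until it is fully home, and close the steam knob by turning it clockwise to its end stop. Leave the cup, the glass and the sugar pot on the worktop where they stand.

Things in the scene. Friction and masses are not known exactly. Their poses are not given: they have to be found in the camera images.
- espresso: Espresso maker, black and steel (all sizes in mm), 180 deep (x), 190 wide (y), 185 high to its flat top deck, fixed. Origin: centre of its foot; front (filter holder, drip tray with a cup) faces its -x. On the deck: the filler neck with the boiler cap (rear left) and the steam knob (front right), 120 apart.
- neck_rim (a point): Centre of the steel filler neck's rim, 22 above the deck; axes parallel to the espresso maker's. Neck 42 diameter, 50 over its three-start quick thread, which repeats every 120 deg: three thread runs with level tops 4 below the rim, each with an entry gap at its anticlockwise end and an upright stop rib 1 higher than the rim at its clockwise end.
- thread_gap (a point): Middle of one entry gap, on the neck's rim, 23.5 from its axis, at +56 deg (anticlockwise, from above) from neck_rim's +x. Gap +43 to +69 deg, rib +69 to +81, run -39 to +43; the same again 120 and 240 deg on. Under each run a groove goes down clockwise from the gap, 3.4 per rad, to the rib.
- boiler_cap: Loose steel cap with black grip bar, 61 diameter, about 0.3 kg. Origin: centre of the skirt's lower edge, z up. Skirt and disc from z 0 to 24, then the bar to z 46, 50 long (x), 16 wide (y), red mark on its +x end. Origin below neck_rim: 6 at the start (on the runs), 14 dropped, 19 home. Over the gaps it falls in when let go or pressed lightly; sinks 5 from gap to home.
- cap_pin (a point): One of three inward steel pins (4 diameter, underside 2 above the skirt's edge) at 0, 120, 240 deg from the cap's +x. This one: on the cap's x, 23.6 out, 4 up. At the start it is -29 to +29 deg from neck_rim's +x, on a run: clockwise it soon hits the rib, still on top; anticlockwise it drops at +48 to +64 deg (the next rib stops it there); then clockwise to about -34 deg: home, at the rib.
- steam_knob (a joint): Black steam knob on the deck, rad: 0 fully open, grows clockwise from above, 2.6 closed, at the end stop. Starts at 0.5 to 1.7 and stays where it is left (friction 0.04 Nm). Bar grip 37 long, 13 wide, free to grip from 13 to 31 above the deck. Closed, the bar lies along the espresso maker's x, its white line to the front, at the white mark on the collar.
- steam_knob_grip (a point): Point on the steam knob's axis to grip, in the bar, 10 below its top and 21 above the deck; x runs along the bar towards its white line, z up.
- cup_spare: Small patterned cup with a handle, 58 diameter, 49 high, alone on the worktop to the right: leave it. Origin: on its underside, 12 from the cup's axis towards the handle.
- tumbler: Clear glass tumbler, 80 diameter, 91 high: leave it. Origin: centre of its underside.
- sugar_pot: Low white pot with a light brown lid, 62 diameter, 35 high: leave it. Origin: centre of its underside.

How it is judged:
On the way, in this order (a step that is already met when the one before it is completed fails the run):
1. the cap has dropped into the thread's entry gaps: level, on the neck's axis, its origin at least 11.5 mm below the rim (z of boiler_cap in the frame of neck_rim below -0.0115 m and horizontal distance between boiler_cap and neck_rim below 0.004 m and angle between boiler_cap's own z axis and vertical below 0.1 rad), for 0.1 s.
2. the cap is screwed down fully home (origin at least 18.3 mm below the rim, level) (z of boiler_cap in the frame of neck_rim below -0.0183 m and horizontal distance between boiler_cap and neck_rim below 0.004 m and angle between boiler_cap's own z axis and vertical below 0.06 rad), for 0.1 s.
At the end, for the whole second after the job is handed in: The cap is on the neck, level within 0.06 rad, on its axis within 4 mm and screwed down so that its origin lies at least 18.3 mm below the rim (fully home is 19 mm), at rest; the steam knob reads over 2.5 rad (end stop 2.6) (all of step 2 and linear speed of boiler_cap below 0.02 m/s and value of joint steam_knob above 2.5 rad); the robot touches nothing.
It fails at once if the loose cup, the tumbler or the sugar pot is moved more than 3 cm (distance of any of cup_spare, tumbler, sugar_pot from where it was at the start of the episode above 0.03 m).
It fails at once if the cap is cocked across the thread (tilted more than 0.15 rad) (angle between boiler_cap's own z axis and vertical above 0.15 rad).
It fails at once if the cap, still up on top of the thread, is forced clockwise over the stop ribs (its pin more than 17 mm to the right of the neck's axis) (y of cap_pin in the frame of neck_rim below -0.017 m and z of boiler_cap in the frame of neck_rim between -0.0115 and -0.002 m and horizontal distance between boiler_cap and neck_rim below 0.004 m).
It also fails if it takes over 54 s, if anything falls off the work surface, if the arm or the gripper's body presses on something with over 40 N, if the wrist force passes 120 N, or if a joint passes its speed limit or range.

## Robot

A 7-joint arm with a two-finger parallel gripper is mounted at the origin on a cart in front of the work surface, level with it; the furniture and walls round the work are solid. World frame = base frame: x ahead of the robot, y to its left, z up, the work surface at z = 0. Lengths are in m, angles in rad, forces in N, time in s.
With the tool pointing down it reaches from about 0.4 to 0.85 m from the base axis. Payload 10.4 kg.
Tool frame: the origin (TCP) lies on the centre line of the jaws, within the pads' length; the fingertips stand 22 mm ahead of it and the grasp point (between the pads) lies 3 mm ahead of it; z points along the fingers, y is the line along which they close (so a half turn about z gives the same grasp; the last joint's range is limited). The gripper opens to 87 mm and grips with 3 to 60 N. Pads are 19 mm wide; open, the fingers measure 117 mm over their backs; the gripper's body (75 mm by 190 mm) begins 51 mm behind the grasp point.
Start: joints at [1.128, 0.332, -0.065, 1.46, 0.022, 1.35, -0.088], TCP at [0.255, -0.571, 0.224] pointing down, gripper open.
Joint ranges: [-2.6, 2.6], [-0.5, 2.12], [-1.47, 1.34], [0.16, 2.42], [-1.27, 4.41], [0.06, 2.06], [-2.6, 2.6]. Speed limits (rad/s): [2.22, 2.22, 2.79, 2.79, 3.14, 3.14, 3.14].

## Interface

Orientations are given as a unit quaternion [x, y, z, w].
In Python, from bench import r gives the robot as it stands.
- The arm moves only by the shell command python3 jog.py 'ROWS' [FORCE]. ROWS is 1 to 12 rows, one to a line, with the numbers parted by commas; each row has 5 numbers: dx, dy, dz in units of 50 mm, then a turn about the tool's z in units of 0.2 rad, then the finger opening in m; each row is the pose to reach, as a shift and turn from the pose commanded when the command began, along the tool's axes at that moment; what a row does not reach only later rows make up. A row lasts 1/10 s, in which the tool goes at most 0.05 m and 0.15 rad, less where a joint would pass 70% of its speed; a pose out of reach is approached as far as the arm can. The fingers move at their own pace and stop on an object; FORCE is the grip in N (left out, the last holds). Time passes only in rows, so rows that do not move let the fingers close. It prints the time, the measured TCP pose, the force, the opening and the grip force at its end. Input that does not fit is refused with a message, and nothing moves.
- r.read_state(): the state, without advancing time (a new reading comes with each control period).
- r.camera(name): name is "scene" or "top" or "wrist"; returns a dict with "img" (384x512x3 uint8, red, green, blue), "fx", "fy", "cx", "cy" (pixels), "pose" (4x4, takes a point from camera to world coordinates). Camera axes: x right, y down, z forward; pixel columns grow to the right and rows downward; lengths in m; the calibration is good to about 2 mm. A picture is of the moment at which its call begins. There is no depth.
- r.close_job(): hands the job in; it is judged then, once.
The state is a dict: "time": time; "joint_positions": joint angles; "joint_vel": joint speeds; "joint_torque": joint torques, N m; "ee_pos": TCP position; "eef_rot": TCP orientation; "ft_force": force on the tool from outside, world axes, zero at the start; "torque": the same for the moment, N m; "width": finger opening in m; "grip_force": force on a finger pad.
Only numpy, scipy, OpenCV 4.12 (cv2) and the standard library are available. Lean on these libraries where they do the work, as an engineer would, in place of code of your own. Each camera call takes 0.05 s, during which the arm holds its last target. There are 200 camera calls.

## Working session

There is one attempt and no reset: what is moved stays moved. The work goes in short steps, Python scripts to look and compute and a shell command to move; the robot and the scene stay as the last step left them, time stands still between calls to the robot, and variables do not carry over. Pictures are saved under pics/ and viewed, at most 10 in all, crops included, and the job is handed in when it is done.

```bash
ls; mkdir -p pics
python3 - <<'E'
from bench import r
import cv2,numpy as np
s=r.read_state();print(s['time'],s['ee_pos'],s['eef_rot'],s['width'])
for n in('top','scene'):
    c=r.camera(n);cv2.imwrite(f'pics/{n}0.png',c['img'][:,:,::-1]);print(n,c['fx'],c['fy'],c['cx'],c['cy'],np.round(c['pose'],4).tolist())
a=cv2.imread('pics/top0.png');b=cv2.imread('pics/scene0.png')
E
```

```text
bench.py
jog.py
pics
0.0 [ 0.25459375 -0.57037973  0.22366666] [ 9.78044784e-01  2.08393668e-01 -1.84767887e-04 -6.67129518e-04] 0.08716259972862075
top 385.66946849318754 385.66946849318754 255.8140700732113 192.8444477814176 [[0.0101, -0.9843, 0.1763, 0.3248], [-0.9999, -0.0086, 0.0097, 0.0026], [-0.008, -0.1764, -0.9843, 1.0438], [0.0, 0.0, 0.0, 1.0]]
scene 400.27131126007464 400.27131126007464 256.61720468747853 190.28637709982863 [[0.9067, -0.3761, 0.1909, 0.2943], [-0.4216, -0.7949, 0.4364, -0.4176], [-0.0124, -0.4761, -0.8793, 1.0157], [0.0, 0.0, 0.0, 1.0]]
```

View pics/top0.png

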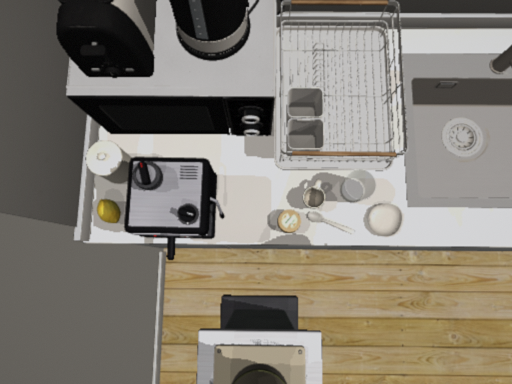

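View pics/scene0.png

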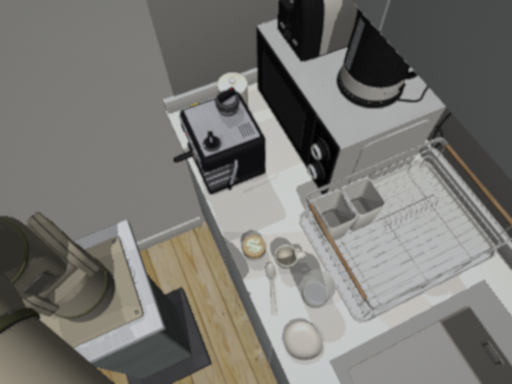

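```bash
cat > h.py <<'E'
import cv2,numpy as np
from bench import r
def ray(c,u,v,z):
    P=c['pose'];d=P[:3,:3]@np.array([(u-c['cx'])/c['fx'],(v-c['cy'])/c['fy'],1]);return P[:3,3]+d*(z-P[2,3])/d[2]
def proj(c,p):
    q=c['pose'][:3,:3].T@(np.array(p)-c['pose'][:3,3]);return c['cx']+c['fx']*q[0]/q[2],c['cy']+c['fy']*q[1]/q[2]
E
python3 - <<'E'
import cv2,numpy as np
a=cv2.imread('pics/top0.png')[145:245,115:225];b=cv2.imread('pics/scene0.png')[80:180,175:275]
a=cv2.resize(a,None,fx=5,fy=5,interpolation=cv2.INTER_CUBIC)
cv2.imwrite('pics/topc.png',a)
b=cv2.resize(b,None,fx=5,fy=5,interpolation=cv2.INTER_CUBIC);cv2.imwrite('pics/scc.png',b)
E
```

```text
(no output)
```

View pics/topc.png

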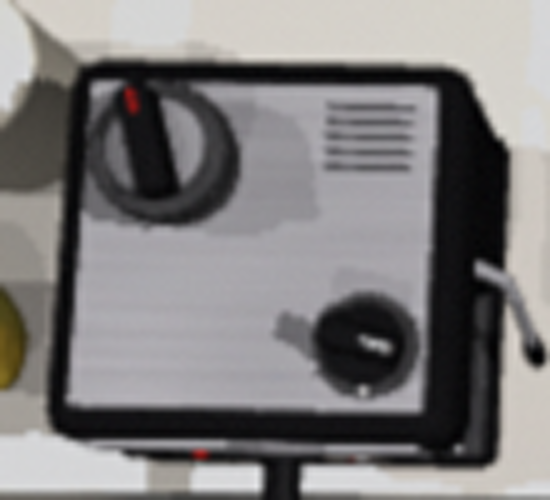

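View pics/scc.png

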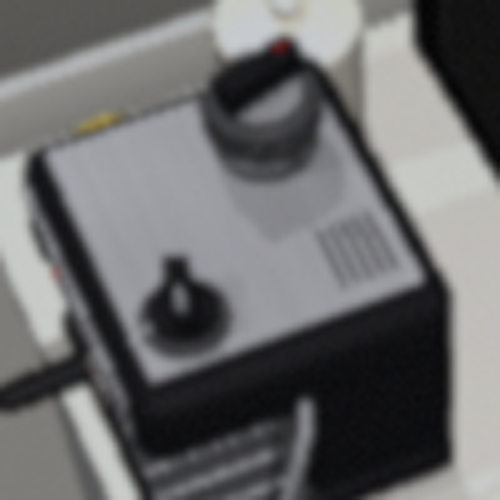

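Run:
```python
from h import *
from scipy.spatial.transform import Rotation as R
c=r.camera('top');s=r.camera('scene')
f=lambda x,y:(115+(x+.5)/5-.5,145+(y+.5)/5-.5)
g=lambda x,y:(175+(x+.5)/5-.5,80+(y+.5)/5-.5)
C=[ray(c,*f(*p),.185)[:2] for p in [(90,82),(438,86),(425,412),(65,408)]]
print(np.round(C,3).tolist())
for i,j in((3,0),(2,1)): d=C[j]-C[i];print('yaw',np.arctan2(d[1],d[0]))
for i,j in((1,0),(2,3)): d=C[j]-C[i];print('yaw',np.arctan2(-d[0],d[1]))
print('cap top',ray(c,*f(166,150),.225),ray(s,*g(263,98),.225))
a,b=ray(c,*f(131,98),.247),ray(c,*f(157,190),.247);print('bar',a,b,np.arctan2(*(a-b)[1::-1]))
a=ray(s,*g(282,48),.247);print('red sc',a)
print('knob',ray(c,*f(365,343),.193),ray(s,*g(186,318),.19));print('wht',ray(c,*f(375,343),.216),'mark',ray(c,*f(362,390),.193))
st=r.read_state();print(R.from_quat(st['eef_rot']).as_matrix().round(3),st['time'])
w=r.camera('wrist');print((np.linalg.inv(np.block([[R.from_quat(st['eef_rot']).as_matrix(),st['ee_pos'][:,None]],[np.zeros((1,3)),np.ones((1,1))]]))@w['pose']).round(3),w['fx'])
```

```text
[[0.551, 0.295], [0.55, 0.135], [0.4, 0.136], [0.4, 0.297]]
yaw -0.00790345281536372
yaw -0.004027785905651645
yaw -0.0037878212108941197
yaw -0.00165887305864853
cap top [0.50980042 0.24650034 0.225     ] [0.50973406 0.24801463 0.225     ]
bar [0.52741689 0.2562627  0.247     ] [0.48747797 0.24272518 0.247     ] 0.326802151843542
red sc [0.52524262 0.25561919 0.247     ]
knob [0.42987899 0.16209727 0.193     ] [0.4285036 0.1621363 0.19     ]
wht [0.42707705 0.15345171 0.216     ] mark [0.4089314  0.16256044 0.193     ]
[[ 0.913  0.408 -0.   ]
 [ 0.408 -0.913  0.001]
 [-0.    -0.001 -1.   ]] 0.2
[[-0.001 -0.955 -0.295  0.081]
 [ 1.    -0.001 -0.001 -0.   ]
 [ 0.001 -0.295  0.955 -0.16 ]
 [ 0.     0.     0.     1.   ]] 326.61191789353404
```

Careful with the scale: shifts go in units of 50 mm and turns go in units of 0.2 rad. That gives: -0.62 m is -12.4, 0.513 m is 10.26.

```bash
python3 jog.py '0,0,-1,0,0.087
0,0,-2,0,0.087
0.8,-1,-2.6,0,0.05
10.26,-12.4,-2.72,0,0.05
10.26,-12.4,-2.72,0,0.05
10.26,-12.4,-2.72,0,0.05
10.26,-12.4,-2.72,0,0.05
10.26,-12.4,-2.72,0,0.05
10.26,-12.4,-2.72,0,0.05
10.26,-12.4,-2.72,0,0.05
10.26,-12.4,-2.72,0,0.05
10.26,-12.4,-2.72,0,0.05'
python3 -c "
from bench import r;s=r.read_state();print(s['joint_positions'],s['eef_rot'])"
```

```text
time: 1.45
ee_pos: [0.3872, -0.0915, 0.3546]
eef_rot: [0.978, 0.208, 0.0, 0.0]
ft_force: [1.5, 0.0, 0.9]
width: 0.0499
grip_force: 0.0
[ 0.74741839 -0.21006577 -0.51733225  1.74334257 -0.10262594  1.58074214
 -0.91260486] [9.78062029e-01 2.08313301e-01 1.57848457e-04 4.59862372e-04]
```

```bash
python3 jog.py '3.94,-4.74,0,0,0.05
3.94,-4.74,0,0,0.05
3.94,-4.74,0,0,0.05
3.94,-4.74,0,0,0.05
3.94,-4.74,0,0,0.05
3.94,-4.74,0,0,0.05
3.94,-4.74,0,0,0.05
3.94,-4.74,0,0,0.05
3.94,-4.74,0,0,0.05'
python3 - <<'E'
from h import *
s=r.read_state();print(s['joint_positions'])
w=r.camera('wrist');cv2.imwrite('pics/w1.png',w['img'][:,:,::-1]);np.save('w1.npy',w,allow_pickle=True)
for n,p in(('cap',(.51,.247,.247)),('knob',(.43,.162,.216))):print(n,proj(w,p))
E
```

```text
time: 2.35
ee_pos: [0.4706, 0.2019, 0.3543]
eef_rot: [0.978, 0.208, -0.0, 0.0]
ft_force: [-0.1, -0.2, 0.0]
width: 0.05
grip_force: 0.0
[ 0.41843101  0.13603871 -0.99918083  1.48812907  0.11474833  1.58018201
 -1.72738896]
cap (np.float64(226.0488589969827), np.float64(119.70052042122248))
knob (np.float64(277.3592823543113), np.float64(226.2967725946506))
```

View pics/w1.png

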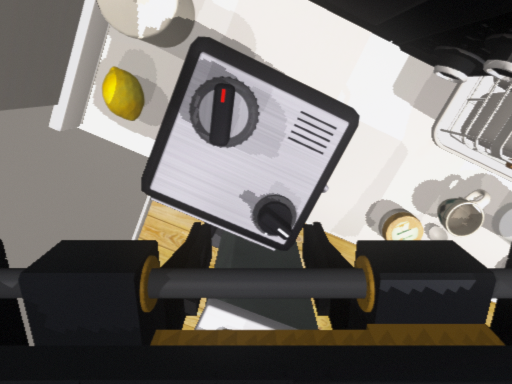

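```bash
cat >> h.py <<'E'
def measure(w,cap=(.51,.247),zt=.247,knob=(.43,.162)):
    hsv=cv2.cvtColor(w['img'],cv2.COLOR_RGB2HSV);V=hsv[...,2]
    def circ(p,z,rad):
        m=np.zeros(V.shape,np.uint8);q=np.array([proj(w,(p[0]+rad*np.cos(t),p[1]+rad*np.sin(t),z)) for t in np.linspace(0,6.28,40)]);cv2.fillPoly(m,[q.round().astype(np.int32)],1);return m
    def rect(p,z,rad,m,name):
        cs,_=cv2.findContours(m*circ(p,z,rad),cv2.RETR_EXTERNAL,cv2.CHAIN_APPROX_NONE)
        k=max(cs,key=cv2.contourArea)[:,0]
        P=np.array([ray(w,u,v,z)[:2] for u,v in k])
        (cx,cy),(a,b),th=cv2.minAreaRect((P*1000).astype(np.float32))
        if a<b: th+=90
        print(name,'centre',round(cx,1),round(cy,1),'size',round(a,1),round(b,1),'yaw',round(np.radians(th),3));return P
    bar=((V<60)|((hsv[...,1]>150)&((hsv[...,0]<8)|(hsv[...,0]>172)))).astype(np.uint8)
    rect(cap,zt,.031,cv2.morphologyEx(bar,cv2.MORPH_OPEN,np.ones((5,5))),'capbar')
    for nm,m,p,z,rd in(('red',(hsv[...,1]>150)&((hsv[...,0]<8)|(hsv[...,0]>172))&(V>90),cap,zt,.035),('white',(V>150)&(hsv[...,1]<60),knob,.216,.021)):
        v,u=np.nonzero(m&(circ(p,z,rd)>0))
        if len(u):
            for _ in [0]:
                q=np.array([ray(w,a,b,z)[:2] for a,b in zip(u,v)])*1000;print(nm,len(u),q.mean(0).round(1),'dir',np.arctan2(*(q.mean(0)/1000-p)[::-1]).round(3))
    return hsv
E
python3 - <<'E'
from h import *
w=np.load('w1.npy',allow_pickle=True).item();hsv=measure(w)
a=cv2.resize(w['img'][70:250,170:320,::-1],None,fx=3.3,fy=3.3,interpolation=cv2.INTER_CUBIC);cv2.imwrite('pics/w1c.png',a)
E
python3 jog.py '0,0,0,-1.5,0.05
0,0,0,-3,0.05
0,0,0,-4.5,0.05
0,0,0,-6,0.05
0,0,0,-7.5,0.05
0,0,0,-8,0.05
0,0,0,-8,0.05
0,0,0,-8,0.05
0,0,0,-8,0.05
0,0,0,-8,0.05
0,0,0,-8,0.05'
```

```text
capbar centre 512.4 251.9 size 50.1 15.5 yaw 0.273
red 60 [526.5 256.5] dir 0.525
white 159 [419.6 160.3] dir -2.978
time: 3.5
ee_pos: [0.4708, 0.2011, 0.3546]
eef_rot: [0.531, 0.848, -0.001, 0.001]
ft_force: [-0.3, -0.0, -0.4]
width: 0.05
grip_force: 0.0
```

View pics/w1c.png

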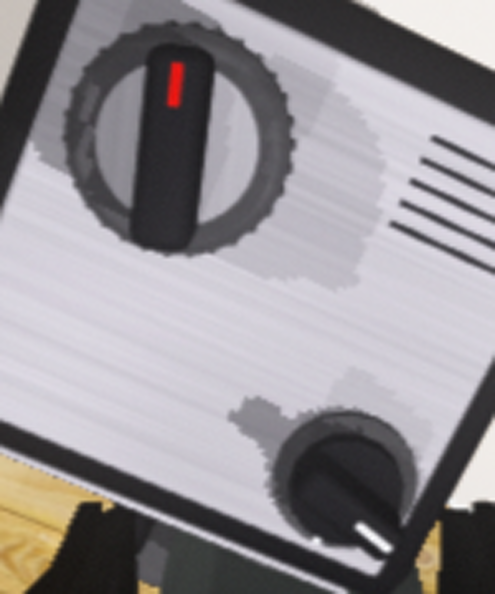

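Scaled: 0.057 m is 1.14, 0.026 m is 0.52, -1.39 rad is -6.95.

```bash
python3 jog.py '0.52,1.14,0,-1.5,0.05
0.52,1.14,0,-3,0.05
0.52,1.14,0,-4.5,0.05
0.52,1.14,0,-6,0.05
0.52,1.14,0,-6.95,0.05
0.52,1.14,0,-6.95,0.05
0.52,1.14,0,-6.95,0.05
0.52,1.14,0,-6.95,0.05
0.52,1.14,0,-6.95,0.05
0.52,1.14,0,-6.95,0.05'
python3 - <<'E'
from h import *
from scipy.spatial.transform import Rotation as R
s=r.read_state();print(s['joint_positions']);X=R.from_quat(s['eef_rot']).as_matrix();print(X.round(3).tolist(),np.arctan2(X[1,0],X[0,0]))
w=r.camera('wrist');cv2.imwrite('pics/w2.png',w['img'][:,:,::-1]);np.save('w2.npy',w,allow_pickle=True)
measure(w,(.512,.25))
a=np.array(proj(w,(.51,.248,.24))).round().astype(int);b=np.array(proj(w,(.43,.162,.21))).round().astype(int);print(a,b)
E
```

```text
time: 4.5
ee_pos: [0.5111, 0.2492, 0.3544]
eef_rot: [-0.135, 0.991, -0.001, 0.0]
ft_force: [-0.2, 0.0, -0.7]
width: 0.05
grip_force: 0.0
[ 0.44250774  0.49030726 -1.40383396  1.34059631  0.4891437   1.69753399
  0.96874729]
[[-0.963, -0.268, 0.001], [-0.268, 0.963, -0.002], [-0.0, -0.002, -1.0]] -2.8705356399346016
capbar centre 511.1 252.7 size 57.3 23.4 yaw 0.484
red 45 [526.3 256.8] dir 0.446
white 269 [429.4 153. ] dir -1.638
[256 180] [185  61]
```

View pics/w2.png

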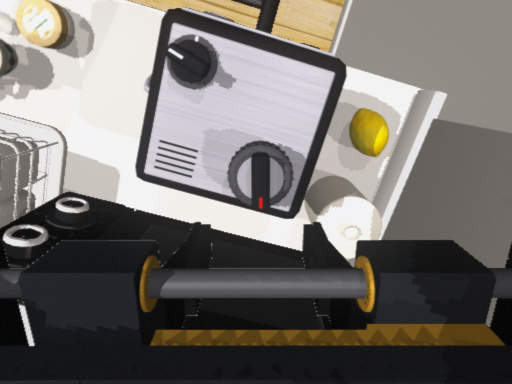

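Run:
```python
from h import *
w=np.load('w2.npy',allow_pickle=True).item()
V=w['img'].max(2).astype(int)
L=[];Rr=[]
for v in range(160,196,2):
    # edges: bright disc on both sides of dark bar
    row=V[v]; c=261
    l=c
    while row[l]<75:l-=1
    q=c
    while row[q]<75:q+=1
    pl,pr=ray(w,l+.5,v,.247),ray(w,q-.5,v,.247);L.append((pl+pr)/2); Rr.append((l,q))
print(Rr);L=np.array(L)[:,:2]
p=np.polyfit(L[:,0],L[:,1],1);print('yaw',np.arctan(p[0]),'mid',L.mean(0), 'y at x=.511',np.polyval(p,.511))
print([V[v,261] for v in range(140,222,2)])
for v in (162,180):print([V[v,c] for c in range(225,298,2)])
b=np.array([ (u,v) for v in range(35,90) for u in range(160,220) if V[v,u]<45],np.float32);print('knob dark',b.mean(0),cv2.minEnclosingCircle(b))
a=cv2.resize(w['img'][30:220,150:310,::-1],None,fx=3.1,fy=3.1,interpolation=cv2.INTER_CUBIC);cv2.imwrite('pics/w2c.png',a)
```

```text
[(251, 270), (251, 270), (251, 270), (251, 270), (251, 270), (251, 270), (251, 270), (251, 270), (251, 270), (251, 270), (251, 270), (251, 270), (251, 270), (251, 270), (251, 270), (251, 270), (251, 270), (251, 270)]
yaw 0.27323869487006275 mid [0.50423247 0.25068102] y at x=.511 0.2525776075485953
[np.int64(158), np.int64(56), np.int64(67), np.int64(93), np.int64(96), np.int64(96), np.int64(57), np.int64(37), np.int64(40), np.int64(46), np.int64(45), np.int64(47), np.int64(46), np.int64(46), np.int64(46), np.int64(45), np.int64(46), np.int64(46), np.int64(43), np.int64(45), np.int64(45), np.int64(45), np.int64(45), np.int64(44), np.int64(45), np.int64(46), np.int64(44), np.int64(45), np.int64(57), np.int64(217), np.int64(225), np.int64(225), np.int64(225), np.int64(226), np.int64(139), np.int64(42), np.int64(121), np.int64(242), np.int64(242), np.int64(242), np.int64(242)]
[np.int64(199), np.int64(195), np.int64(163), np.int64(80), np.int64(91), np.int64(96), np.int64(89), np.int64(85), np.int64(85), np.int64(134), np.int64(188), np.int64(187), np.int64(182), np.int64(99), np.int64(
[... 255 characters left out ...]
(60), np.int64(126), np.int64(145), np.int64(147), np.int64(147)]
[np.int64(178), np.int64(148), np.int64(89), np.int64(93), np.int64(93), np.int64(87), np.int64(154), np.int64(195), np.int64(193), np.int64(192), np.int64(193), np.int64(180), np.int64(177), np.int64(106), np.int64(44), np.int64(46), np.int64(47), np.int64(47), np.int64(45), np.int64(43), np.int64(44), np.int64(38), np.int64(59), np.int64(140), np.int64(145), np.int64(148), np.int64(144), np.int64(143), np.int64(145), np.int64(104), np.int64(71), np.int64(90), np.int64(79), np.int64(71), np.int64(123), np.int64(140), np.int64(137)]
knob dark [194.54666   62.522667] ((188.9248504638672, 60.609825134277344), 22.330299377441406)
```

View pics/w2c.png

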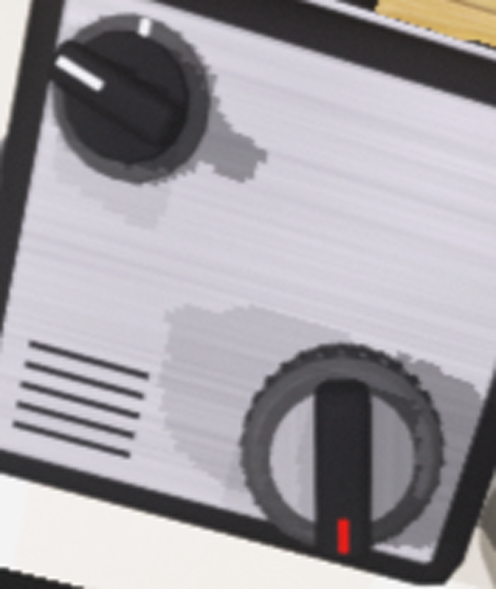

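```bash
python3 jog.py '-0.03,0.07,1,0,0.05
-0.03,0.07,1.8,0,0.05
-0.03,0.07,2.06,0,0.05
-0.03,0.07,2.06,0,0.04
-0.03,0.07,2.06,0,0.04'
python3 - <<'E'
from h import *
w=r.camera('wrist');cv2.imwrite('pics/w3.png',w['img'][:,:,::-1])
V=w['img'].max(2).astype(int)
for v in range(200,300,12):
    print(v,''.join('#' if V[v,c]<60 else '.' for c in range(160,352,2)))
E
```

```text
time: 5.05
ee_pos: [0.5117, 0.255, 0.2532]
eef_rot: [-0.133, 0.991, 0.0, 0.001]
ft_force: [-0.0, -0.6, -0.1]
width: 0.0428
grip_force: 0.0
200 ........................................#############........................#######............
212 ........................................#############......................######...............
224 #....................########...........#############...............##..#######.................
236 ............#################...........#############.............#..###########................
248 #####.........###############..........###############....###.......################.........###
260 ......#######################...........#####...#####......##############################.......
272 ..############..................................................................................
284 ................................................................................................
296 .#####..........................................................................................
```

View pics/w3.png

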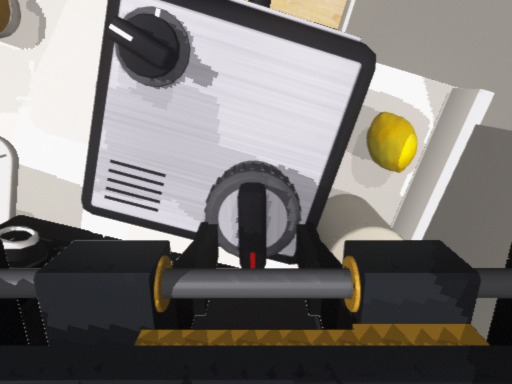

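Scaled: -0.0018 m is -0.036, 0.002 m is 0.04.

```bash
python3 jog.py '0,-0.036,0,0,0.03
0,-0.036,0.02,0,0.025
0,-0.036,0.04,0,0.018
0,-0.036,0.04,0,0.01
0,-0.036,0.04,0,0.01
0,-0.036,0.04,0,0.01' 6
```

```text
time: 5.7
ee_pos: [0.5116, 0.2534, 0.2494]
eef_rot: [-0.134, 0.991, -0.0, 0.0]
ft_force: [-0.4, -0.2, -0.6]
width: 0.0107
grip_force: 0.0
```

Run:
```python
from h import *
s=r.read_state();print(s['width'],s['grip_force'],s['ft_force'])
for n in('wrist','scene'):
    w=r.camera(n);I=w['img'][:,:,::-1]
    cv2.imwrite(f'pics/{n}4.png',cv2.resize(I[160:290,180:330] if n=='wrist' else I[40:190,150:300],None,fx=3,fy=3,interpolation=cv2.INTER_CUBIC))
a,b=cv2.imread('pics/wrist4.png'),cv2.imread('pics/scene4.png');h=max(a.shape[0],b.shape[0])
p=lambda x:cv2.copyMakeBorder(x,0,h-x.shape[0],0,0,cv2.BORDER_CONSTANT)
o=np.hstack([p(a),p(b)]);cv2.imwrite('pics/both4.png',cv2.resize(o,None,fx=.88,fy=.88))
```

```text
0.010716887467249135 0.0 [-0.35868486 -0.24972729 -0.64150905]
```

View pics/both4.png

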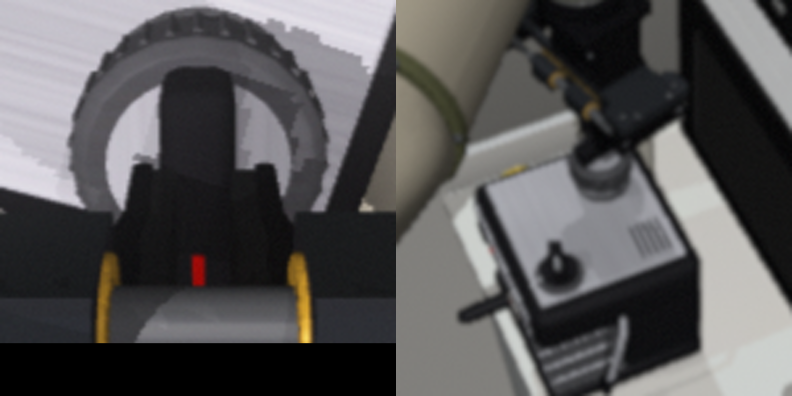

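```bash
python3 jog.py '0,0,0,0,0.0
0,0,0,0,0.0
0,0,0,0,0.0' 12
```

```text
time: 6.1
ee_pos: [0.5116, 0.2533, 0.2494]
eef_rot: [-0.134, 0.991, -0.0, 0.0]
ft_force: [0.6, -0.4, 0.2]
width: 0.0011
grip_force: 0.0
```

Run:
```python
from h import *
w=r.camera('wrist');cv2.imwrite('pics/w5.png',w['img'][:,:,::-1])
V=w['img'].max(2).astype(int);V0=cv2.imread('pics/w3.png').max(2).astype(int)
for X in(V,V0):
  print()
  for v in range(170,272,4):
    print(v,''.join(' .:-=+*#%@'[9-min(9,X[v,c]//12)] for c in range(186,330,2)))
```

```text
170                         -+====++==-++++=++++==-                        .
174                      +===+=====--:::--==++++-++++                      +
178                    .+===-::.:.::::::::::::::-=++=+=                   +*
182                  +=--:.........::::::::::::..:::-=+++                -+*
186                 -=:......:::::+********+-::::..::::=-::             .***
190               ==:.....::::::**###########++==-:..:::-=++            ****
194              :-.....:::::   ********#**##+  .======-::-=:          +****
198             .-...:::::      ************#*     :====-:--+=        -*****
202             -:...:::       .***********##*       -===-:--+:      :**#*#*
206             ...::::        .***********##*        :==..:--:      ***###-
210            ::.::::         .***********##*         .:...--+     +#####* 
214            ::::::.          **********###*          ==:.:-=.   :#####*. 
218            ::::::          -**********####          .:.-===    ######:  
222            :::::-          +####****#*###%#*.       .======.  *#####=...
226             ::::: 
[... 2204 characters left out ...]
#+:....
238   =*############-:::       ############%.      -===++= -%%%#%#%%%%%-::..
242    :############=:::::     #############.    :=+++++.  =%%####%%%%%%+:..
246   ##############: ---::-:.:#############. -===++++.    +%%%#%%%#%%%%%%=.
250 *###############    ::::--=############%*====++=       #%%%%%#%%%%%%%%%#
254 ################        :--#####   ####%*=++*#*=.     -#%%%%%#%%%%%%%%%%
258 ################           *####   #####=-*############%%%%%%###%%%%%%%%
262 ####%###########           +####:  #####         =######%%%%%%%%###%%%%%
266 %%%%#########%###%##%#*:    ####:  ####:                .%%%#%%#%##%%%%%
270 **++++++++++++++++++++++++++++++++++++++++++++++++++++++++++++++++++++++
```

Scaled: 0.007 m is 0.14, -0.004 m is -0.08.

```bash
python3 jog.py '0,0,-0.08,0,0.04
0,0,-0.08,0,0.04
0,0,-0.08,0,0.04
0,-0.01,0,0,0.04
0,-0.01,0.08,0,0.04
0,-0.01,0.14,0,0.04' 10; python3 jog.py '0,0,0.04,0,0.04
0,0,0.04,0,0.04'; python3 jog.py '0,0,0.04,0,0.04
0,0,0.04,0,0.04'
```

```text
time: 6.75
ee_pos: [0.5116, 0.2526, 0.2418]
eef_rot: [-0.134, 0.991, -0.0, -0.0]
ft_force: [-0.9, 1.0, 0.2]
width: 0.0374
grip_force: 0.0
time: 6.95
ee_pos: [0.5116, 0.2527, 0.24]
eef_rot: [-0.134, 0.991, -0.0, -0.0]
ft_force: [0.8, -0.5, -0.5]
width: 0.0397
grip_force: 0.0
time: 7.15
ee_pos: [0.5117, 0.2528, 0.2383]
eef_rot: [-0.134, 0.991, -0.0, -0.0]
ft_force: [-0.6, -0.3, 0.7]
width: 0.0399
grip_force: 0.0
```

Scaled: 0.003 m is 0.06.

```bash
python3 jog.py '0,0,0.06,0,0.04
0,0,0.06,0,0.04'; python3 jog.py '0,0,0.06,0,0.04
0,0,0.06,0,0.04';python3 jog.py '0,0,0,0,0.01
0,0,0,0,0.01
0,0,0,0,0.01' 10
```

```text
time: 7.35
ee_pos: [0.5117, 0.2527, 0.2351]
eef_rot: [-0.134, 0.991, -0.0, -0.0]
ft_force: [0.9, 0.6, -0.4]
width: 0.0402
grip_force: 0.0
time: 7.55
ee_pos: [0.5117, 0.2527, 0.232]
eef_rot: [-0.134, 0.991, -0.0, -0.0]
ft_force: [0.6, -0.3, 0.2]
width: 0.04
grip_force: 0.0
time: 7.85
ee_pos: [0.5117, 0.2529, 0.2325]
eef_rot: [-0.134, 0.991, -0.0, 0.0]
ft_force: [-1.0, 0.3, -0.2]
width: 0.0238
grip_force: 0.0
```

```bash
python3 jog.py '0,0,0,0,0.01
0,0,0,0,0.01
0,0,0,0,0.01' 10
```

```text
time: 8.15
ee_pos: [0.5118, 0.253, 0.2325]
eef_rot: [-0.134, 0.991, 0.0, 0.0]
ft_force: [0.4, 1.0, 0.7]
width: 0.016
grip_force: 10.0
```

```bash
python3 jog.py '0,0,0,-0.5,0.01
0,0,0,-1,0.01
0,0,0,-1.5,0.01
0,0,0,-2,0.01
0,0,0,-2.5,0.01
0,0,0,-3,0.01
0,0,0,-3.5,0.01
0,0,0,-3.5,0.01'
python3 -c "
from bench import r;s=r.read_state();print(s['joint_positions'],s['torque'],s['width'])"
```

```text
time: 8.95
ee_pos: [0.5116, 0.2526, 0.2319]
eef_rot: [-0.466, 0.885, -0.0, -0.0]
ft_force: [0.1, -0.2, -3.4]
width: 0.016
grip_force: 10.0
[ 0.47718825  0.60568128 -1.42627074  1.55027817  0.59956968  1.50652072
  1.57765597] [ 0.13211401 -0.06643729 -0.00949986] 0.015955864307764533
```

```bash
python3 jog.py '0,0,0,-3.5,0.03
0,0,0,0,0.03
0,0,0,0,0.03
0,0,0,0,0.03' 2>&1 | head -1 >/dev/null
python3 - <<'E'
from h import *
s=r.read_state();print(s['time'],s['ee_pos'],s['eef_rot'],s['width'],s['ft_force'])
E
```

```text
9.35 [0.51183355 0.25278278 0.2326217 ] [-4.65562846e-01  8.85014734e-01 -3.49413452e-04  1.84162381e-04] 0.029546504192606182 [-0.02940212  0.63968748  0.61439484]
```

```bash
cat >> h.py <<'E'
def red(w):
    hsv=cv2.cvtColor(w['img'],cv2.COLOR_RGB2HSV);m=((hsv[...,1]>150)&((hsv[...,0]<8)|(hsv[...,0]>172))&(hsv[...,2]>90)).astype(np.uint8)
    n,l,st,ce=cv2.connectedComponentsWithStats(m)
    return [(st[i,4],*ce[i].round(2)) for i in range(1,n) if st[i,4]>8]
E
python3 jog.py '0,0,-0.6,0,0.04
0,0,-1.6,0,0.04
-0.6,0,-2.4,0,0.04
-0.6,0,-2.4,0,0.04
-0.6,0,-2.4,0,0.04'|sed -n 2p; python3 -c "
from h import *
w=r.camera('wrist');np.save('a.npy',w,allow_pickle=True);print(red(w));t=r.camera('top');print(red(t))"
python3 jog.py '1.8,0,0,0,0.04
1.8,0,0,0,0.04
1.8,0,0,0,0.04
1.8,0,0,0,0.04'|sed -n 2p; python3 -c "
from h import *
w=r.camera('wrist');np.save('b.npy',w,allow_pickle=True);print(red(w))
cv2.imwrite('pics/b.png',w['img'][:,:,::-1])"
```

```text
ee_pos: [0.5285, 0.2789, 0.3528]
[(np.int32(50), np.float64(258.04), np.float64(162.98))]
[]
ee_pos: [0.4775, 0.2001, 0.3512]
[(np.int32(41), np.float64(261.46), np.float64(261.88))]
```

Run:
```python
from h import *
from scipy.spatial.transform import Rotation as R
a,b=[np.load(f,allow_pickle=True).item() for f in('a.npy','b.npy')]
K=lambda w:np.array([[w['fx'],0,w['cx']],[0,w['fy'],w['cy']],[0,0,1]])@np.linalg.inv(w['pose'])[:3]
def tri(a,pa,b,pb):
    X=cv2.triangulatePoints(K(a),K(b),np.array(pa,float).reshape(2,1),np.array(pb,float).reshape(2,1))[:,0];return X[:3]/X[3]
print('now',tri(a,(258.04,162.98),b,(261.46,261.88)))
w1,w2=[np.load(f,allow_pickle=True).item() for f in('w1.npy','w2.npy')]
print(red(w1),red(w2));f=lambda w:max(red(w))[1:]
print('start',tri(w1,f(w1),w2,f(w2)))
V=a['img'].max(2).astype(int)
for v in range(60,190,5):print(v,''.join(' .:-=+*#%@'[9-min(9,V[v,c]//15)] for c in range(200,320,2)))
```

```text
now [0.51768548 0.26563305 0.24073026]
[(np.int32(60), np.float64(222.8), np.float64(95.35))] [(np.int32(45), np.float64(260.47), np.float64(202.38))]
start [0.52643473 0.25672907 0.24652203]
60   =                                                         
65     :                                                       
70  =   -                                                      
75   ..   =                                                    
80 =   -                                                       
85  ..                                                         
90                                                             
95                                                             
100                                                             
105                         :  --::-                            
110                     :=--------------==                      
115                  :----==*#######=------=-                   
120                :=--===.-#********   -----=-                 
125 +             =---=.   :#********.    :---==                
130 **=          =----      *******#*.      ---=-               
135 ****-       .=---       *#*#****#.       --==               
140 ******      .=---       +##*****#:       --==:              
145   ******     ==--       -##*##**#=       --==               
150     *****+   .=---      -###*####+      --==.           +###
155      -*****=   ==--:    .########*    :--=+.        +#######
160        =*****.  .+===-.  ###: =*##:==--=+-     .+#######+   
165          ******    =+====###= .*##++*+-.   .+#######=       
170            ******     .:=+######*=.    .+#######+           
175              #****+                .+#######+               
180               -*****-          .=#######*                   
185                 =*****.     -*######*.
```

Careful with the scale: shifts go in units of 50 mm and turns go in units of 0.2 rad. That gives: 0.096 m is 1.92, 0.1 m is 2, -0.12 rad is -0.6.

```bash
python3 jog.py '-0.8,0.02,0.6,-0.6,0
-1.26,0.02,1.4,-0.6,0
-1.26,0.02,1.92,-0.6,0
-1.26,0.02,2,-0.6,0
-1.26,0.02,2,-0.6,0
-1.26,0.02,2,-0.6,0' 10; for i in 1 2 3; do python3 jog.py '0,0,0.06,0,0
0,0,0.06,0,0'|grep -E 'ee_pos|ft_|width'; done
```

```text
time: 11.0
ee_pos: [0.513, 0.2562, 0.2539]
eef_rot: [-0.518, 0.856, -0.0, 0.001]
ft_force: [-0.5, 0.1, 0.3]
width: 0.003
grip_force: 0.0
ee_pos: [0.513, 0.2556, 0.2501]
ft_force: [0.0, -0.4, 0.9]
width: 0.0005
ee_pos: [0.5126, 0.2556, 0.2463]
ft_force: [-0.2, 0.9, -0.3]
width: 0.0003
ee_pos: [0.5125, 0.2557, 0.243]
ft_force: [0.8, -0.6, -0.3]
width: 0.0005
```

Scaled: 0.0029 m is 0.058, -0.0009 m is -0.018.

```bash
python3 jog.py '0.058,-0.018,0,0,0
0.058,-0.018,0.04,0,0'|grep -E 'ee_pos|ft_'; for i in 1 2 3; do python3 jog.py '0,0,0.03,0,0
0,0,0.03,0,0'|grep -E 'ee_pos|ft_'; done
```

```text
ee_pos: [0.5122, 0.2526, 0.2415]
ft_force: [0.4, -0.4, -0.7]
ee_pos: [0.5124, 0.2529, 0.2407]
ft_force: [-0.6, -2.1, 8.0]
ee_pos: [0.5126, 0.2532, 0.2404]
ft_force: [-2.0, -3.4, 16.7]
ee_pos: [0.5129, 0.2534, 0.2402]
ft_force: [-5.5, -5.9, 27.9]
```

```bash
python3 jog.py '0,0,-0.16,0,0.03
0,0,-0.16,0,0.032
0,0,-0.16,0,0.032
0,0,-0.16,0,0.032
0,0,-0.16,0,0.032
0,0,-0.16,0,0.032
0,0,-0.16,0,0.032' |grep -E 'ee_pos|ft_|wid';python3 jog.py '0,0,0.2,0,0.032
0,0,0.3,0,0.032
0,0,0.4,0,0.032
0,0,0.4,0,0.032' |grep -E 'ee_pos|ft_|wid'
```

```text
ee_pos: [0.512, 0.2528, 0.2447]
ft_force: [0.5, 0.4, 0.7]
width: 0.0313
ee_pos: [0.5118, 0.2526, 0.2239]
ft_force: [-0.4, 0.1, 0.5]
width: 0.0318
```

```bash
python3 jog.py '0,0,0,0,0.01
0,0,0,0,0.01
0,0,0,0,0.01
0,0,0,0,0.01
0,0,0,0,0.01' 15|grep -E 'ee_pos|ft_|wid|grip|rot'
```

```text
ee_pos: [0.512, 0.2532, 0.2251]
eef_rot: [-0.518, 0.856, 0.0, 0.0]
ft_force: [-0.7, 0.6, 2.5]
width: 0.0157
grip_force: 15.0
```

Scaled: 0.0026 m is 0.052, 0.0022 m is 0.044, 0.84 rad is 4.2.

```bash
python3 jog.py '0,0,0,0.6,0.01
0,0,0.01,1.2,0.01
0,0,0.02,1.8,0.01
0,0,0.028,2.4,0.01
0,0,0.036,3,0.01
0,0,0.044,3.6,0.01
0,0,0.052,4.2,0.01
0,0,0.052,4.2,0.01'; python3 -c "
from bench import r;print(r.read_state()['torque'])"
```

```text
time: 14.8
ee_pos: [0.5124, 0.253, 0.2229]
eef_rot: [-0.123, 0.992, -0.0, 0.001]
ft_force: [-0.6, 0.5, 5.1]
width: 0.016
grip_force: 15.0
[ 0.14099773 -0.18159786 -0.13119679]
```

```bash
python3 jog.py '0,0,0.008,0.6,0.01
0,0,0.016,1.2,0.01
0,0,0.024,1.8,0.01
0,0,0.032,2.4,0.01
0,0,0.04,3,0.01
0,0,0.048,3.6,0.01
0,0,0.056,4,0.01
0,0,0.06,4.25,0.01
0,0,0.06,4.4,0.01
0,0,0.06,4.4,0.01' 20; python3 -c "
from bench import r;print(r.read_state()['torque'])"
```

```text
time: 15.8
ee_pos: [0.5131, 0.2521, 0.2201]
eef_rot: [0.309, 0.951, -0.0, 0.001]
ft_force: [1.2, -3.4, 7.1]
width: 0.016
grip_force: 20.3
[-0.70328471 -0.47751696  0.48688418]
```

Scaled: 0.85 rad is 4.25.

```bash
python3 jog.py '0,0,0,4.25,0.03
0,0,0,0,0.03
0,0,0,0,0.03' >/dev/null; echo; python3 -c "
from bench import r;s=r.read_state();print(s['ee_pos'],s['eef_rot'],s['width'])"
```

```text
[0.51197913 0.2526153  0.21901566] [ 3.07502688e-01  9.51547150e-01 -3.28988757e-04 -1.05086696e-04] 0.02798401011883002
```

```bash
python3 jog.py '0,0,-0.2,0,0.03
0,0,-0.5,0,0.03
0,0,-0.5,0,0
0,0,-0.5,0,0
0,0,-0.5,0,0
0,0,-0.5,0,0
0,0,-0.42,0,0
0,0,-0.42,0,0'|grep -E 'ee_pos|ft_|wid'; for i in 1 2 3; do python3 jog.py '0,0,0.03,0,0
0,0,0.03,0,0'|grep -E 'ee_pos|ft_'; done
```

```text
ee_pos: [0.5118, 0.2526, 0.2395]
ft_force: [0.4, 0.7, 0.5]
width: 0.0008
ee_pos: [0.512, 0.2528, 0.2385]
ft_force: [-0.4, 0.1, -0.3]
ee_pos: [0.512, 0.2528, 0.2371]
ft_force: [-0.2, 0.4, -0.3]
ee_pos: [0.5122, 0.2529, 0.2361]
ft_force: [-0.1, -0.1, 2.9]
```

Scaled: -0.12 m is -2.4, -0.08 m is -1.6.

```bash
python3 jog.py '0,0,-0.6,0,0.0
0,0,-1.6,0,0.05
0,0,-2.4,0,0.05
1,0,-2.4,0,0.05
1.6,0,-2.4,0,0.05
1.6,0,-2.4,0,0.05
1.6,0,-2.4,0,0.05'|grep ee_pos
python3 - <<'E'
from h import *
from scipy.spatial.transform import Rotation as R
w1,w2=[np.load(f,allow_pickle=True).item() for f in('w1.npy','w2.npy')]
K=lambda w:np.array([[w['fx'],0,w['cx']],[0,w['fy'],w['cy']],[0,0,1]])@np.linalg.inv(w['pose'])[:3]
def tri(a,pa,b,pb):
    X=cv2.triangulatePoints(K(a),K(b),np.array(pa,float).reshape(2,1),np.array(pb,float).reshape(2,1))[:,0];return (X[:3]/X[3]).round(4)
print('collar',tri(w1,(274.3,214.9),w2,(192.3,61.6)),ray(w1,274.3,214.9,.19),ray(w2,192.3,61.6,.19))
t=tri(w1,(288.2,236.7),w2,(168.4,49.4));q=tri(w1,(278.2,229.1),w2,(182.9,58.1));print('line',q,t)
for w,a,b in((w1,(278.2,229.1),(288.2,236.7)),(w2,(182.9,58.1),(168.4,49.4))):
    A,B=ray(w,*a,.216),ray(w,*b,.216);d=B-A;print(A,B,'yaw',np.arctan2(d[1],d[0]))
s=r.read_state();print(s['time'],s['ee_pos'],s['joint_positions'])
w=r.camera('wrist');np.save('c.npy',w,allow_pickle=True);print('kn',proj(w,(.431,.165,.216)),'cap red',red(w))
u,v=map(int,proj(w,(.431,.165,.216)));V=w['img'].max(2).astype(int)
for y in range(max(0,v-45),v+46,4):print(y,''.join(' .:-=+*#%@'[9-min(9,V[y,c]//15)] for c in range(max(0,u-60),u+60,2)))
E
```

```text
ee_pos: [0.4473, 0.3003, 0.3559]
collar [0.4289 0.1632 0.185 ] [0.43068085 0.16421071 0.19      ] [0.42897735 0.16424556 0.19      ]
line [0.4288 0.1612 0.219 ] [0.4253 0.1483 0.2189]
[0.42758122 0.15994722 0.216     ] [0.42410405 0.14723517 0.216     ] yaw -1.837797855934119
[0.42864707 0.16101643 0.216     ] [0.42516199 0.14777705 0.216     ] yaw -1.8281928815682211
18.2 [0.44727761 0.30025653 0.35591145] [ 0.19264253  0.22620076 -1.02711031  1.42104651  0.19439283  1.60138337
  0.12306651]
kn (np.float64(139.1301231098886), np.float64(238.1357471621679)) cap red []
193                       *##*******+                           
197                    +##*******+:                             
201                 -##*******+-                                
205               :##******+=       --:..                       
209              :*******+     :----==+++=+=.                   
213              =****+.     -  .*######*+++++.                 
217               +**       --**********###*+++=                
221                :**:    :+********########+++-               
225  
[... 269 characters left out ...]
#############%####%%%%##%############=           #
245 #################%####%%%%%%#%%%%%%%#%%#######%*         *#%
249 #############%####%#%%%%%%%%%%%%%%%%%%%%%%###%%#       =%%%%
253 ##########%##%%%%%%%%%%%%%%%%%%%%%%%%%#%%%%%%%%#:    .#%%%%%
257 #########%%%%%%%%%%%%%%%%%%%%%%%%%%%%%%%%%%*===+-   #%%%%%%%
261 %#%%#%#%%%%%%%%%%%%%%%%%%%%%%%%%%%%%%%%%%%*---==: +%%%%%%%%%
265 %##%%%#%%%%%%%%%%%%%%%%%%%%%%%%%%%%%%%%%%#=:-===+#%%%%%%%%%%
269 %%%%%%%%%%%%%%%%%%%%%%%%%%%%%%%%%%%%%%%%%+::-+##############
273 #######################################%#-.-=***************
277 ###*####*##############################%*:.-+*****++++++++++
281 ++++**********************************#%+..-++++++++++======
```

Scaled: -0.121 m is -2.42, -0.066 m is -1.32, -1.94 rad is -9.7.

```bash
python3 jog.py '-1.32,-2.42,0,-1.5,0.05
-1.32,-2.42,0,-3,0.05
-1.32,-2.42,0,-4.5,0.05
-1.32,-2.42,0,-6,0.05
-1.32,-2.42,0,-7.5,0.05
-1.32,-2.42,0,-9,0.05
-1.32,-2.42,0,-9.7,0.05
-1.32,-2.42,0,-9.7,0.05
-1.32,-2.42,0,-9.7,0.05
-1.32,-2.42,0,-9.7,0.05
-1.32,-2.42,0,-9.7,0.05
-1.32,-2.42,0,-9.7,0.05'|grep ee_;python3 jog.py '0,0,0.6,-0.75,0.05
0,0,1,-0.75,0.05
0,0,1,-0.75,0.05'|grep ee_
python3 - <<'E'
from h import *
from scipy.spatial.transform import Rotation as R
s=r.read_state();X=R.from_quat(s['eef_rot']).as_matrix();print(s['time'],s['ee_pos'],s['joint_positions'],np.arctan2(X[1,0],X[0,0]))
w=r.camera('wrist');np.save('d.npy',w,allow_pickle=True);u,v=map(int,proj(w,(.4295,.1642,.216)));print(u,v);V=w['img'].max(2).astype(int)
for y in range(max(0,v-60),v+60,4):print(y,''.join(' .:-=+*#%@'[9-min(9,V[y,c]//15)] for c in range(max(0,u-60),u+60,2)))
E
```

```text
ee_pos: [0.43, 0.1623, 0.3557]
ee_pos: [0.4288, 0.162, 0.3036]
19.75 [0.42880017 0.16195761 0.3035792 ] [ 0.5025631  -0.03918128 -0.91747818  1.70433479 -0.03228021  1.46504274
  2.34829659] -1.9530763464838579
256 193
133         +******+++*++############*************#+            
137     +*****+=-==+#############*#****#*#********##-           
141 +   +#####*###########*########*##*#####******##+           
145 +   +###################*###########+-   +#***###:          
149 *=*############*###############+.         ***#####  =       
153 #####*#*#**#**##*########*+                ***####*  -      
157 ***********#*#######*=     :------.        :*######+        
161 *********#####**-      -=============-.     +#*#####  :     
165 ***##*#*##+-        :=====+*######*==---.    *#######  -    
169 *#*#*+.            -===*##############=---    *######+  :   
173 =                 -==+######*=+########+-.    :*######- :   
177                   -==#######+  *###*#**#  .:   +*######  =  
181                  :==*#*#####*  *#####**#*=--    *######*  ##
185                  :-=*########  =
[... 368 characters left out ...]
                 :#*****#:                 +*#####
213                              -=--.                    ***###
217                                                       .**###
221                                                        -**##
225 ###****-                                              +#####
229 #######+                                              *#####
233 #######+                                              *#####
237 #######*                                              ######
241 #######*                                              ######
245 ########                                              ######
249 ########                                             .######
```

Scaled: -0.002 m is -0.04, 0.0018 m is 0.036, -0.14 rad is -0.7.

```bash
python3 jog.py '-0.04,0.036,0.6,-0.7,0.05
-0.04,0.036,1.2,-0.7,0.05
-0.04,0.036,1.5,-0.7,0.05
-0.04,0.036,1.5,-0.7,0.05'|grep ee_
python3 - <<'E'
from h import *
from scipy.spatial.transform import Rotation as R
s=r.read_state();X=R.from_quat(s['eef_rot']).as_matrix();print(s['time'],s['ee_pos'],s['joint_positions'][6],np.arctan2(X[1,0],X[0,0]))
w=r.camera('wrist');V=w['img'].max(2).astype(int)
for y in range(170,266,4):print(y,''.join(' .:-=+*#%@'[9-min(9,V[y,c]//15)] for c in range(196,320,2)))
E
```

```text
ee_pos: [0.4283, 0.1654, 0.2303]
20.2 [0.4282565  0.16542926 0.23029411] 2.4455571388827573 -1.812356235865658
170 ########################*=.                    .#########+    
174 ###############*+:                              +#########  : 
178 ######*+-            .===============-          :#########  . 
182                   -=====================:        *########+  -
186                 -=======++*#####*+======---      -#########  .
190               .=====+*####%#%#%%%%%##*===---.     *########-  
194              .==+=+######%%%%%%%%%%#####+==---    +########*  
198              ====+################%######*=---.   .#########  
202             -===*#######%###*  =###%######*.       *########+ 
206             ===+############=  =###########   :    :######### 
210             ===+########%###=  +###########*---     *########:
214             -==*############-  *###########*---     =########*
218             .==+############:  *############=-:      #########
222 +*=          :==############   *##%########+--       +#####%%%
226 #######=      :==#########################+--        :#####%%%
230 #%#####+        ==*######################+-:          #####%%%
234 #######*          -=*##################+=.            #%####%%
238 ######%*             =+*###########*++-               #%#####%
242 #####%%#               .##########=                   %%%#####
246 ####%%##                ##########-                  .%%%%%###
250 ###%%%%#  ....          +#########                   =%%%%%###
254 ###%%%%%:......           ...:-:.                    =%%%%%%##
258 ##%%%%%# ......                                      -%%%%%%##
262 #%%%%%%.   ....                                       *%%%%%##
```

Scaled: 0.026 m is 0.52, 0.003 m is 0.06, 0.03 rad is 0.15.

```bash
python3 jog.py '0.06,0,0.24,0.15,0.05
0.06,0,0.44,0.15,0.04
0.06,0,0.52,0.15,0.03'|grep -E 'ee_p|ft_';python3 jog.py '0,0,0,0,0
0,0,0,0,0
0,0,0,0,0
0,0,0,0,0
0,0,0,0,0
0,0,0,0,0' 12
```

```text
ee_pos: [0.4275, 0.1627, 0.204]
ft_force: [-0.1, -0.1, 0.0]
time: 21.15
ee_pos: [0.429, 0.1629, 0.2053]
eef_rot: [-0.605, 0.796, -0.001, 0.001]
ft_force: [7.3, -0.5, -3.1]
width: 0.013
grip_force: 12.0
```

Scaled: -0.0015 m is -0.03, 0.6 rad is 3.

```bash
python3 jog.py '0,-0.03,0,0,0
0,-0.03,0,0.6,0
0,-0.03,0,1.2,0
0,-0.03,0,1.8,0
0,-0.03,0,2.4,0
0,-0.03,0,3,0
0,-0.03,0,3,0'; python3 -c "
from bench import r;print(r.read_state()['torque'])"
```

```text
time: 21.85
ee_pos: [0.4291, 0.1629, 0.2052]
eef_rot: [-0.342, 0.94, -0.0, 0.0]
ft_force: [-1.8, 1.0, 5.6]
width: 0.0127
grip_force: 12.0
[0.20580746 0.41420087 0.00647076]
```

Turning with little force. The yaw is now 220°, so 0.70 rad remain.

Scaled: 0.74 rad is 3.7.

```bash
python3 jog.py '0,0,0,0.6,0
0,0,0,1.2,0
0,0,0,1.8,0
0,0,0,2.4,0
0,0,0,3,0
0,0,0,3.4,0
0,0,0,3.6,0
0,0,0,3.7,0
0,0,0,3.7,0'; python3 -c "
from bench import r;print(r.read_state()['torque'])"
```

```text
time: 22.75
ee_pos: [0.4292, 0.163, 0.2052]
eef_rot: [0.018, 1.0, -0.0, 0.0]
ft_force: [-1.3, 0.6, 5.1]
width: 0.0128
grip_force: 12.1
[0.10758437 0.32672694 0.26125214]
```

```bash
python3 jog.py '0,0,0,0.15,0
0,0,0,0.3,0
0,0,0,0.3,0'|grep rot; python3 -c "
from bench import r;print(r.read_state()['torque'])"; python3 jog.py '0,0,0,0.15,0.03
0,0,0,0.15,0.03
0,0,0,0.15,0.03' |grep rot
python3 jog.py '0,0,-0.8,0,0.04
0,0,-1.8,0,0.04
0,0,-2.6,0,0.04
0,0,-2.6,0,0.04'
python3 - <<'E'
from h import *
w=r.camera('wrist');np.save('e.npy',w,allow_pickle=True)
hsv=cv2.cvtColor(w['img'],cv2.COLOR_RGB2HSV);u,v=map(int,proj(w,(.4295,.163,.216)));print(u,v,red(w));V=hsv[...,2].astype(int)
for y in range(v-44,v+30,3):print(y,''.join(' .:-=+*#%@'[9-min(9,V[y,c]//15)] for c in range(u-50,u+50,2)))
E
```

```text
eef_rot: [0.049, 0.999, 0.0, 0.0]
[0.20321673 0.01337378 0.31959244]
eef_rot: [0.065, 0.998, -0.0, -0.0]
time: 23.75
ee_pos: [0.4307, 0.1635, 0.3396]
eef_rot: [0.064, 0.998, 0.001, 0.003]
ft_force: [0.0, 0.6, -0.9]
width: 0.0393
grip_force: 0.0
255 176 [(np.int32(21), np.float64(327.14), np.float64(106.71))]
132      -**************************#*************++=-
135      ****************************++=-.            
138      ***************++==:                         
141      ******=                                      
144      ******               .                       
147      +*****         :--  .------                  
150      =*****.      -----:  ========                
153    .-=*****-    .====*########*++++.              
156   :********+   :===**###########*+++.             
159   -*********   --=**##** :#######*+++.            
162   ==+*******  :==***##**  *#######*++.            
165     :-:*****- -=+**###**  *########++-            
168     :  *****+ -=+*####**  +########+++            
171     :  *****+ -=+####*#*: -########*+-            
174     :  +***** :=+*##**#**=*########++.            
177     :  :*****. -=**##*#*****######*+=             
180     :   *****=  -=*#*##**#*######*++              
183     :   *****+   -=***#**#**####*+=.              
186     .   +*****    .=+*##*****#*++                 
189      :  -*****       .-******#-                   
192         .*****-        :*****+                    
195          *****=                                   
198          *****+                                   
201          -*****                                   
204           *****
```

Run:
```python
from h import *
w=np.load('e.npy',allow_pickle=True).item();hsv=cv2.cvtColor(w['img'],cv2.COLOR_RGB2HSV)
m=((hsv[...,2]>120)&(hsv[...,1]<70)).astype(np.uint8);m[:, :235]=0;m[:,275:]=0;m[:143]=0;m[195:]=0
n,l,st,ce=cv2.connectedComponentsWithStats(m,connectivity=4)
for i in range(1,n):
    if 10<st[i,4]<200:
        v,u=np.nonzero(l==i);z=.216
        P=np.array([ray(w,a,b,z)[:2] for a,b in zip(u,v)]);d=cv2.fitLine((P*1000).astype(np.float32),cv2.DIST_L2,0,.01,.01).ravel()
        print(st[i],ce[i],P.mean(0).round(4),'yaw',np.arctan2(d[1],d[0]))
    
print(ray(w,*proj(w,(.4091,.163,.19)),.19), proj(w,(.409,.163,.19)))
s=r.read_state();print(s['time'])
```

```text
[252 159   5  15  53] [254.26415094 166.01886792] [0.4193 0.1634] yaw -0.008585064
[235 180  18  15 136] [241.00735294 189.81617647] [0.4399 0.1484] yaw 0.91036314
[259 184  16  11  88] [269.31818182 190.68181818] [0.4441 0.1739] yaw -1.1766522
[0.4091 0.163  0.19  ] (np.float64(252.585920185065), np.float64(149.1120439584431))
23.8
```

Run:
```python
from h import *
w=np.load('e.npy',allow_pickle=True).item();p=ray(w,327.14,106.71,.234);print(p,np.degrees(np.arctan2(p[1]-.2527,p[0]-.512)))
print(red(w), [ (k,np.round(proj(w,(.512+.0148*np.cos(np.radians(k)),.2527+.0148*np.sin(np.radians(k)),.234)),1)) for k in (-34,-20)])
```

```text
[0.37442061 0.22760412 0.234     ] -169.6623232322558
[(np.int32(21), np.float64(327.14), np.float64(106.71))] [(-34, array([355.8, 268.8])), (-20, array([359.4, 269.9]))]
```

```bash
python3 jog.py '-0.8,0.8,-0.6,0,0.04
-1.4,1.8,-0.6,0,0.04
-1.4,1.8,-0.6,0,0.04
-1.4,1.8,-0.6,0,0.04
-1.4,1.8,-0.6,0,0.04'|grep ee_
python3 - <<'E'
from h import *
w=r.camera('wrist');
for a,u,v in red(w):
    p=ray(w,u,v,.234);print(a,u,v,p.round(4),np.degrees(np.arctan2(p[1]-.2527,p[0]-.512)))
E
```

```text
ee_pos: [0.5096, 0.2432, 0.3633]
43 259.88 193.23 [0.5249 0.2444 0.234 ] -32.8216169096383
```

Cap mark at -33° (home), and the knob is closed.

```bash
python3 -c "
from bench import r;print(r.close_job())"
```

```text
the job is handed in; nothing more can be done
None
```

I handed the job in at about 24 s: the cap has dropped into the thread and is screwed home (about 5 mm lower, red mark at -33°), and the steam knob is turned to its end stop with its line along the espresso maker's x axis. The arm stayed clear of the cup, glass and sugar pot, though I took no final picture of them; the hand-in gave no verdict.

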